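# Chock the loose hub shell on the sagging shelf

### The arm

A 6-joint arm with a two-finger parallel gripper is mounted at the origin on the work surface. World frame = base frame: x ahead of the robot, y to its left, z up, the work surface at z = 0. Lengths are in mm, angles in degrees, forces in N, time in s.
With the tool pointing down it reaches from about 350 to 850 mm from the base axis. Payload 8.1 kg.
Tool frame: the origin (TCP) lies midway between the tips of the shut fingers; the grasp point (between the pads) lies 19 mm behind it (r.grasp_offset is the distance from the TCP to the grasp point, in mm); z points along the fingers, x is the direction in which the jaws open and shut, and the axes are right-handed (so a half turn about z gives the same grasp; the last joint's range is limited). The gripper opens to 85 mm and grips with 20 to 120 N. Pads are 22 mm wide; open, the fingers measure 114 mm over their backs; the gripper's body (76 mm by 85 mm) begins 54 mm behind the grasp point. The pads swing forward as they close: fully open they stand 13 mm farther back than shut.
Start: joints at [-79.263, 7.471, 85.268, -0, 87.261, -4.893], TCP at [161.678, -577.811, 231.292] pointing down, gripper open.
Joint ranges: [-169.43, 169.43], [-51.17, 129.36], [1.28, 143.12], [-76.62, 256.62], [0, 156.53], [-152.29, 152.29]. Speed limits (degrees/s): [136.94, 136.94, 159.86, 180, 180, 180].

### API

Orientations are given as [roll, pitch, yaw] about the fixed x, y, z axes, in that order (R = Rz(yaw) Ry(pitch) Rx(roll)).
In Python, from bench import r, optics, hand_in gives the robot as it stands.
- The arm moves only by the shell command python3 -m pendant 'ROWS' [FORCE]. ROWS is JSON, a list of rows, each a list of 5 numbers: the opening, from 0 (shut) to 1 (fully open), then the shift along the tool's x, y, z in mm, then the turn about the tool's z in degrees. A call has 1 to 10 rows; each row shifts and turns the commanded pose from where the row before left it, along the tool's axes as they then stand; what a row does not reach is not made up. A row lasts 1/10 s, in which the tool goes at most 50 mm and 8.59 degrees, less where a joint would pass 70% of its speed; a pose out of reach is approached as far as the arm can. A call with a gripper value outside its range is refused whole. The fingers move at their own pace and stop on an object; FORCE is the grip in N (left out, the last holds). Time passes only in rows, so rows that do not move let the fingers close. It gives the time, the measured TCP pose, the force and the opening at its end, in the units of the state.
- r.sense(): the state, without advancing time (a new reading comes with each control period).
- optics.snapshot(name): name is "side" or "top"; returns (picture, depth): 384x512x3 uint8, blue, green, red; 384x512 float32, mm along the optical axis (not along the pixel's ray), 0 where there is no reading.
- optics.camera_params(name): a dict with "camera_matrix" (3x3 intrinsics, pixels), "eye" and "orientation" of the camera in the world. Camera axes: x right, y down, z forward; pixel columns grow to the right and rows downward; lengths in mm; the calibration is good to about 2 mm. A picture is of the moment at which its call begins. camera_params takes no time and is no camera call.
- hand_in(): hands the job in, once; it reports no verdict.
Trained networks look in the newest picture that a camera, given by its name, has taken for a name from the list of things; names that differ only in an ending like _2 or _b are one class to them, and where a whole thing is asked for, a point or a joint stands for the part that bears it (a point fixed in the world has none). Each returns a list of dicts, best first, with "score" (0 to 1); they miss things now and then, are a little off and sometimes report something else, mostly with a low value. They report only what shows in the picture. A call takes as long as a camera call. They do not tell look-alikes from the thing itself.
- optics.search_frame(camera, query): "at" ([x, y, z] in mm, in world coordinates, good to about 4 mm: the middle of the surface that is visible of it).
The state is a dict: "time": time; "joint_pos": joint angles; "qd": joint speeds; "joint_efforts": joint torques, N m; "tool_pos": TCP position; "tcp_rot": TCP orientation; "ft_force": force on the tool from outside, world axes, zero at the start; "wrist_torque": the same for the moment, N m; "finger_gap": finger opening in mm.
Only numpy, scipy, OpenCV 4.12 (cv2) and the standard library are available. Lean on these libraries where they do the work, as an engineer would, in place of code of your own. Each camera call takes 0.05 s, during which the arm holds its last target. There are 200 camera calls.

### The job

The small galvanised shelf by the door slopes, and anything round rolls off it. Set the thick rubber block down flat near the middle of the shelf, its long side square across the slope, and let go of it; then lay the aluminium hub shell on the shelf on its rims, uphill of the block, its axle line across the slope, and set it right against the long side of the block before letting go, so that it stays put.

Things in the scene. Friction and masses are not known exactly. Their poses are not given: they have to be found in the camera images.
- hub_mid (a point): Centre of a silver aluminium bicycle hub shell, a spool: two flat flanges 56 mm across, 52 mm long over their flat outer faces, waist 34 mm, 160 g. y is the axle line; x, z turn as it rolls. It starts on its rims, axle level, centre 32 mm up, in a black tray (100 x 64 mm, 4 mm thick) between ridges 8 mm high that end 6 mm short of its faces. Grip it across the end faces from above.
- block_mid (a point): Centre of the thick black rubber block: 36 mm (x) by 90 mm (y, its long side) by 24 mm high (z up), about 110 g, lying flat on the bench, centre 12 mm up. A narrow, thin rubber strip (22 x 110 x 7 mm) also lies nearby and is not the one wanted.
- ledge_mid (a point): Centre of the top surface of the small fixed galvanised steel shelf, a plain plate 260 mm up the slope by 280 mm across, no lip, bolt heads at its corners; centre 48 mm above the bench. Axes tilted with the plate: x points up the 5 degree slope (higher edge away from the robot), y across it, z square to the surface. Round things roll towards -x and fall off.
Mind the look-alikes: they are no part of the job. Of the things like the part that bears block_mid, leave any that is orange; of the rest the smaller one is meant.

How it is judged (in metres and radians):
On the way, in this order (a step that is already met when the one before it is completed fails the run):
1. the rubber block lies flat on the shelf, square across the slope, let go and still (x of block_mid in the frame of ledge_mid between -0.11 and 0.05 m and y of block_mid in the frame of ledge_mid between -0.06 and 0.06 m and z of block_mid in the frame of ledge_mid between 0.006 and 0.018 m and angle between the y axis of block_mid and the y axis of ledge_mid, either way round below 0.22 rad and contact force between the fingers and block below 0.1 N and linear speed of block below 0.02 m/s), for 0.2 s.
2. the hub shell, still held, is down on the shelf against the block (within about 10 mm of it) (x of block_mid in the frame of ledge_mid between -0.11 and 0.05 m and y of block_mid in the frame of ledge_mid between -0.06 and 0.06 m and z of block_mid in the frame of ledge_mid between 0.006 and 0.018 m and angle between the y axis of each of block_mid, hub_mid and the y axis of ledge_mid, either way round below 0.22 rad and x of hub_mid in the frame of ledge_mid between -0.06 and 0.085 m and y of hub_mid in the frame of ledge_mid between -0.06 and 0.06 m and z of hub_mid in the frame of ledge_mid between 0.022 and 0.036 m and distance between hub_mid and block_mid below 0.066 m and contact force between the fingers and hub above 1 N), for 0.1 s.
At the end, for the whole second after the job is handed in: Along the slope from mid-shelf (up is +): block flat at -110 to +50 mm, hub on its rims at -60 to +85 mm; both within 60 mm of mid sideways, long side and axle within 0.22 rad of square across. Hub rests against the block (centres under 58 mm apart). Both let go, at rest on the shelf (x of block_mid in the frame of ledge_mid between -0.11 and 0.05 m and y of block_mid in the frame of ledge_mid between -0.06 and 0.06 m and z of block_mid in the frame of ledge_mid between 0.006 and 0.018 m and angle between the y axis of each of block_mid, hub_mid and the y axis of ledge_mid, either way round below 0.22 rad and x of hub_mid in the frame of ledge_mid between -0.06 and 0.085 m and y of hub_mid in the frame of ledge_mid between -0.06 and 0.06 m and z of hub_mid in the frame of ledge_mid between 0.022 and 0.034 m and distance between hub_mid and block_mid below 0.058 m and linear speed of each of hub, block below 0.01 m/s and angular speed of hub below 0.2 rad/s); the robot touches nothing.
It also fails if it takes over 64 s, if anything falls off the work surface, if the arm or the gripper's body presses on something with over 40 N, if the wrist force passes 120 N, or if a joint passes its speed limit or range.

## Working session

There is one attempt and no reset: what is moved stays moved. The work goes in short steps, Python scripts to look and compute and a shell command to move; the robot and the scene stay as the last step left them, time stands still between calls to the robot, and variables do not carry over. Pictures are saved under pics/ and viewed, about 8 in all and at most 12, crops included, and the job is handed in when it is done.

```bash
ls; mkdir -p pics; cat > h.py <<'E'
import numpy as np, cv2
from scipy.spatial.transform import Rotation as R
from bench import r, optics
def P(cam,u,v,d):
    c=optics.camera_params(cam); K=np.array(c["camera_matrix"]); 
    o=np.array(c["orientation"]); M=o if o.shape==(3,3) else R.from_euler('xyz',o,degrees=True).as_matrix()
    u,v,d=map(np.asarray,(u,v,d))
    p=np.stack([(u-K[0,2])/K[0,0]*d,(v-K[1,2])/K[1,1]*d,d],-1)
    return p@M.T+np.array(c["eye"])
def cloud(cam,depth):
    v,u=np.mgrid[:depth.shape[0],:depth.shape[1]]
    return P(cam,u,v,depth)
E
python3 - <<'E'
from h import *
for c in("top","side"):
    im,d=optics.snapshot(c); cv2.imwrite(f"pics/{c}0.png",im); np.save(f"{c}0.npy",d)
    print(c,optics.camera_params(c))
    for q in("hub_mid","block_mid","ledge_mid"):
        print(q,[(np.round(x["at"]),round(x["score"],2)) for x in optics.search_frame(c,q)])
a=cv2.imread("pics/top0.png");b=cv2.imread("pics/side0.png")
s=r.sense();print(s["time"],s["tool_pos"],s["tcp_rot"],s["finger_gap"])
E
```

```text
pics
top {'camera_matrix': array([[408.96373103,   0.        , 253.72493046],
       [  0.        , 408.96373103, 192.31448122],
       [  0.        ,   0.        ,   1.        ]]), 'eye': array([ 486.60675959, -145.88327198, 1059.31394715]), 'orientation': array([-175.26224678,    1.11824291,  -90.1529098 ])}
hub_mid [(array([ 454., -303.,   47.]), 0.93)]
block_mid [(array([ 558., -512.,   24.]), 0.98), (array([ 699., -415.,   33.]), 0.79), (array([ 631., -268.,   28.]), 0.7)]
ledge_mid [(array([596., 236.,  49.]), 0.71)]
side {'camera_matrix': array([[346.94272174,   0.        , 259.39106928],
       [  0.        , 346.94272174, 194.59403961],
       [  0.        ,   0.        ,   1.        ]]), 'eye': array([422.74568513, 518.98964747, 606.3465845 ]), 'orientation': array([-129.51366804,    0.67972418, -168.51742074])}
hub_mid [(array([ 461., -288.,   34.]), 0.93)]
block_mid [(array([ 547., -507.,   24.]), 0.75), (array([ 628., -260.,   26.]), 0.59), (array([ 693., -396.,   37.]), 0.56)]
ledge_mid [(array([601., 232.,  46.]), 0.8)]
0.4 [ 161.67418372 -577.73457477  231.14207945] [-1.79997630e+02  1.63225137e-02 -7.43670555e+01] 85.518266470125
```

View pics/top0.png

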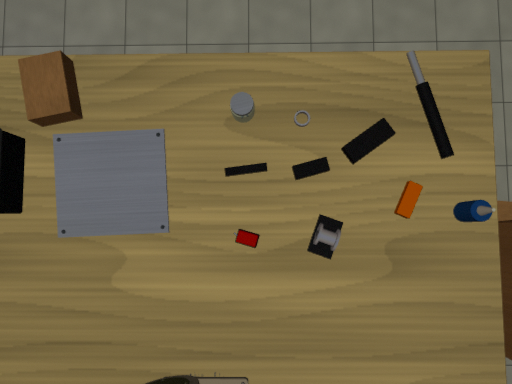

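View pics/side0.png

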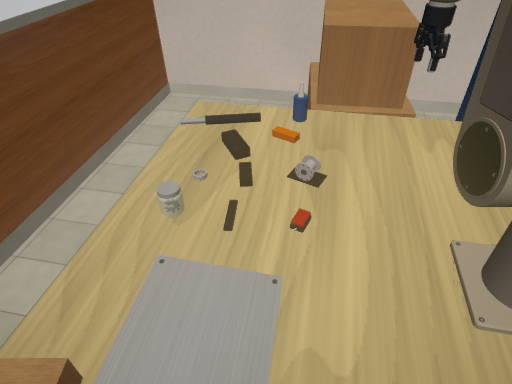

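Top view: the candidates for the block are black (311,168), larger black (368,141), orange (408,199) and a thin strip (246,169). By the description I choose (311,168). The hub is at (326,236) in its tray and the shelf is centred near (111,183).

```bash
python3 - <<'E'
from h import *
im=cv2.imread("pics/top0.png"); d=np.load("top0.npy"); X=cloud("top",d)
g=im.max(2)
def rect(m,n):
    p=X[m]; c,(w,h),a=cv2.minAreaRect(p[:,:2].astype(np.float32)); b=cv2.boxPoints((c,(w,h),a))
    e=b[1]-b[0]; f=b[2]-b[1]; L=e if np.hypot(*e)>np.hypot(*f) else f
    print(n,m.sum(),np.round(c,1),round(w,1),round(h,1),"long dir deg",round(np.degrees(np.arctan2(L[1],L[0]))%180,1),"z pct",np.round(np.percentile(p[:,2],[5,50,95]),1), 'mean',p.mean(0).round(1))
dark=(g<60)&(d>0)
_,lab=cv2.connectedComponents(dark.astype(np.uint8))
for n,(u,v) in dict(block=(311,168),big=(368,141),strip=(246,169)).items():
    m=lab==lab[v,u]; rect(m,n); rect(m&(X[...,2]>np.percentile(X[m][:,2],50)-3),n+" top")
# hub
box=np.zeros_like(dark);box[205:265,295:355]=1
for lo,hi in((36,80),(45,80),(52,80)): rect(box&(X[...,2]>lo)&(X[...,2]<hi),f"hub>{lo}")
rect(box&dark,"tray")
# ledge plane
box=np.zeros_like(dark);box[133:230,60:163]=1
p=X[box&(d>0)&(X[...,2]>25)&(X[...,2]<75)]
A=np.c_[p[:,:2],np.ones(len(p))];k=np.linalg.lstsq(A,p[:,2],rcond=None)[0];print("plane",k,np.degrees(np.arctan(np.hypot(*k[:2]))),np.degrees(np.arctan2(k[1],k[0])))
box[120:245,45:178]=1
hgt=X[...,2]-(X[...,:2]@k[:2]+k[2])
rect(box&(abs(hgt)<6)&(d>0),"ledge")
# bench plane
q=X[280:340,200:400].reshape(-1,3);print("bench z",np.median(q[:,2]))
s=X[170:200,250:290].reshape(-1,3);print("bench z near block",np.median(s[:,2]))
c=np.hstack([cv2.resize(im[145:265,285:385],None,fx=4,fy=4,interpolation=cv2.INTER_CUBIC)]);cv2.imwrite("pics/c1.png",cv2.convertScaleAbs(c,alpha=1.6,beta=20))
E
```

```text
block 501 [ 635.5 -273.7] 36.4 95.4 long dir deg 106.2 z pct [20.1 23.8 27.1] mean [ 634.2 -270.9   23.6]
block top 459 [ 634.7 -271.1] 35.4 89.6 long dir deg 105.0 z pct [21.5 24.  27.1] mean [ 634.4 -270.6   24.2]
big 1056 [ 708.2 -423.8] 50.6 145.1 long dir deg 125.6 z pct [29.8 34.5 37.6] mean [ 702.1 -415.4   33.8]
big top 952 [ 703.7 -417.4] 50.3 129.5 long dir deg 125.3 z pct [32.2 34.8 37.7] mean [ 703.5 -417.4   34.9]
strip 334 [ 634.5 -104.6] 21.6 108.0 long dir deg 97.5 z pct [ 3.5  6.8 10.3] mean [ 634.6 -104.4    7. ]
strip top 312 [ 634.5 -104.6] 21.6 108.0 long dir deg 97.5 z pct [ 4.5  7.  10.4] mean [ 634.5 -104.1    7.2]
hub>36 357 [ 459.5 -306.2] 52.8 53.7 long dir deg 161.3 z pct [38.8 47.9 59.3] mean [ 459.8 -306.6   48.6]
hub>45 265 [ 460.5 -306.4] 52.8 48.9 long dir deg 70.4 z pct [45.5 49.4 59.7] mean [ 460.  -306.9   51.2]
hub>52 93 [ 461.4 -306.7] 52.8 41.7 long dir deg 70.4 z pct [52.7 57.5 60.9] mean [ 460.9 -305.8   57.1]
tray 614 [ 460.6 -306.9] 63.4 98.7 long dir deg 160.1 z pct [ 1.   4.9 18.3] mean [ 461.1 -304.5    7. ]
plane [ 8.79874988e-02  3.28682030e-03 -5.22865166e+00] 5.031851978340981 2.139319909406625
ledge 11530 [595.8 233.7] 259.4 282.3 long dir deg 92.5 z pct [37.2 47.9 58.6] mean [595.6 232.5  47.9]
bench z -0.15181551012562977
bench z near block 0.18574373183207626
```

View pics/c1.png

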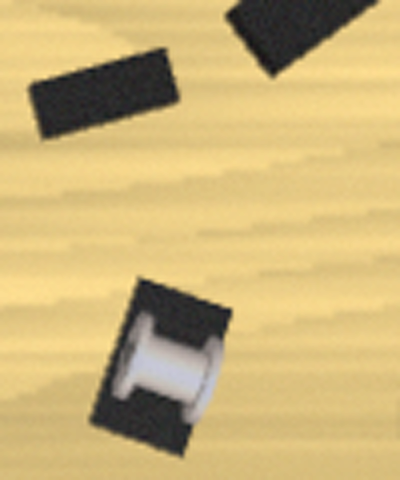

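The crop shows a plain black block with 36x90x24 measured dimensions at (311,168). The other black piece measures 50x130x34, so it is larger and I leave it. The hub axle runs at about 70°. First I turn the jaws.

```bash
cat > go.py <<'E'
import sys; from h import *
s=r.sense(); t=np.array([float(a) for a in sys.argv[1:4]]); M=R.from_euler('xyz',s["tcp_rot"],degrees=True).as_matrix()
print("t",round(s["time"],2),"pos",np.round(s["tool_pos"],1),"yaw",round(s["tcp_rot"][2],2),"gap",round(s["finger_gap"],1),"F",np.round(s["ft_force"],1),"tool shift",np.round(M.T@(t-s["tool_pos"]),1), "turn", round(s["tcp_rot"][2]-float(sys.argv[4]),2))
E
python3 -m pendant '[[1,0,0,0,-8.5],[1,0,0,0,-8.5],[1,0,0,0,-8.5],[1,0,0,0,-8.5],[1,0,0,0,-8.5],[1,0,0,0,-8.5],[1,0,0,0,-8.5],[1,0,0,0,-8.5],[1,0,0,0,-8.5],[1,0,0,0,-8.5]]' 40
python3 -m pendant '[[1,0,0,0,-4.4],[1,0,0,0,0]]'; python3 go.py 634.5 -271 120 15
```

```text
time: 1.4
tool_pos: [161.6, -577.8, 231.3]
tcp_rot: [-180.0, 0.0, 11.0]
ft_force: [0.3, 0.5, 0.6]
finger_gap: 85.6
time: 1.6
tool_pos: [161.7, -577.8, 231.3]
tcp_rot: [-180.0, 0.0, 15.1]
ft_force: [-0.0, -0.3, -0.1]
finger_gap: 85.2
t 1.6 pos [ 161.7 -577.8  231.3] yaw 15.09 gap 85.2 F [-0.  -0.3 -0.1] tool shift [ 536.4 -173.1  111.3] turn 0.09
```

```bash

python3 -m pendant '[[1,38,-12,8,0],[1,38,-12,8,0],[1,38,-12,8,0],[1,38,-12,8,0],[1,38,-12,8,0],[1,38,-12,8,0],[1,38,-12,8,0]]'
python3 -m pendant '[[1,38.6,-12.7,8,0],[1,38.6,-12.7,8,0],[1,38.6,-12.7,8,0],[1,38.6,-12.7,8,0],[1,38.6,-12.7,8,0],[1,38.6,-12.7,8,0],[1,38.6,-12.7,7,0],[1,0,0,0,0],[1,0,0,0,0]]'; python3 go.py 634.5 -271 3 15
```

```text
time: 2.3
tool_pos: [398.1, -426.7, 175.2]
tcp_rot: [180.0, -0.0, 14.9]
ft_force: [1.0, -0.5, 0.4]
finger_gap: 84.8
time: 3.2
tool_pos: [635.0, -270.8, 119.5]
tcp_rot: [-180.0, 0.1, 15.0]
ft_force: [-0.2, -0.6, -0.0]
finger_gap: 85.9
t 3.2 pos [ 635.  -270.8  119.5] yaw 15.02 gap 85.9 F [-0.2 -0.6 -0. ] tool shift [-4.000e-01  1.000e-01  1.165e+02] turn 0.02
```

```bash

python3 -m pendant '[[1,0,0,25,0],[1,0,0,25,0],[1,0,0,25,0],[1,0,0,20,0],[1,0,0,15,0],[1,0,0,6,0],[1,0,0,0,0]]'
python3 -m pendant '[[0.4,0,0,0,0],[0.4,0,0,0,0],[0.2,0,0,0,0],[0,0,0,0,0],[0,0,0,0,0],[0,0,0,0,0],[0,0,0,0,0],[0,0,0,0,0]]' 40; python3 go.py 634.5 -271 150 15
```

```text
time: 3.9
tool_pos: [633.9, -272.2, 3.8]
tcp_rot: [-180.0, 0.1, 15.0]
ft_force: [0.6, 0.4, 0.1]
finger_gap: 85.4
time: 4.7
tool_pos: [635.5, -272.1, 5.5]
tcp_rot: [179.9, -0.1, 15.0]
ft_force: [0.5, 0.4, 5.9]
finger_gap: 34.9
t 4.7 pos [ 635.5 -272.1    5.5] yaw 15.04 gap 34.9 F [0.5 0.4 5.9] tool shift [  -0.5   -1.1 -144.5] turn 0.04
```

Contact of about 6 N with the bench suggests the tips are touching, so I regrip 5 mm higher.

```bash

python3 -m pendant '[[0.7,0,0,0,0],[0.7,0,0,-4,0],[0.7,0,0,-2,0],[0.2,0,0,0,0],[0,0,0,0,0],[0,0,0,0,0],[0,0,0,0,0],[0,0,0,0,0],[0,0,0,0,0]]' 40; python3 go.py 634.5 -271 150 15
python3 -m pendant '[[0,0,0,-10,0],[0,0,0,-30,0],[0,0,0,-40,0],[0,0,0,-40,0],[0,0,0,-20,0],[0,0,0,0,0]]'; python3 go.py 571 231.5 150 2.2
```

```text
time: 5.6
tool_pos: [635.0, -271.9, 10.7]
tcp_rot: [180.0, -0.0, 15.0]
ft_force: [-0.2, -0.3, 4.7]
finger_gap: 35.1
t 5.6 pos [ 635.  -271.9   10.7] yaw 15.03 gap 35.1 F [-0.2 -0.3  4.7] tool shift [  -0.2   -1.  -139.3] turn 0.03
time: 6.2
tool_pos: [636.9, -272.9, 155.7]
tcp_rot: [179.7, -0.3, 15.0]
ft_force: [1.1, -0.5, 0.0]
finger_gap: 35.1
t 6.2 pos [ 636.9 -272.9  155.7] yaw 15.03 gap 35.1 F [ 1.1 -0.5  0. ] tool shift [  67.2 -504.2    3.6] turn 12.83
```

```bash

python3 -m pendant '[[0,0,0,0,6.4],[0,0,0,0,6.4],[0,-3.6,-20,0,0],[0,-3.6,-40,0,0],[0,-3.6,-40,0,0],[0,-3.6,-40,0,0],[0,-3.6,-40,0,0],[0,-3.6,-40,0,0],[0,-3.6,-40,0,0],[0,-3.6,-40,0,0]]'
python3 -m pendant '[[0,-3.6,-40,0,0],[0,-3.6,-40,0,0],[0,-3.6,-40,0,0],[0,-3.6,-40,0,0],[0,-3.6,-30,0,0],[0,-3.6,-17,0,0],[0,0,0,0,0],[0,0,0,0,0]]'
python3 go.py 570.7 232 65 2.2
python3 - <<'E'
from h import *
im,d=optics.snapshot("side"); cv2.imwrite("pics/s1.png",im)
E
```

```text
time: 7.2
tool_pos: [592.4, 28.5, 148.2]
tcp_rot: [-180.0, 0.2, 2.2]
ft_force: [1.4, 1.1, -1.2]
finger_gap: 35.1
time: 8.0
tool_pos: [564.1, 232.2, 149.2]
tcp_rot: [179.9, 0.1, 2.3]
ft_force: [0.0, -0.7, -1.0]
finger_gap: 34.8
t 8.0 pos [564.1 232.2 149.2] yaw 2.26 gap 34.8 F [ 0.  -0.7 -1. ] tool shift [ 6.7  0.3 84.2] turn 0.06
```

View pics/s1.png

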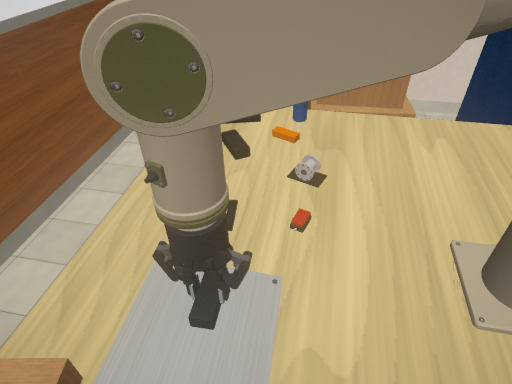

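The side view shows the block held in the jaws at about (207,303) above the shelf. Now I lower it.

```bash

python3 -m pendant '[[0,6.5,0,20,0],[0,0,0,25,0],[0,0,0,20,0],[0,0,0,12,0],[0,0,0,6,0],[0,0,0,0,0]]'
python3 -m pendant '[[0,0,0,1.5,0],[0,0,0,1.5,0],[0,0,0,1.5,0],[0,0,0,0,0]]'
python3 -m pendant '[[0,0,0,1.5,0],[0,0,0,0,0]]'
python3 go.py 570.7 232 57 2.2
```

```text
time: 8.65
tool_pos: [570.9, 232.3, 66.7]
tcp_rot: [180.0, 0.1, 2.2]
ft_force: [0.3, -0.4, -1.5]
finger_gap: 34.7
time: 9.05
tool_pos: [571.2, 233.2, 63.1]
tcp_rot: [-180.0, -0.0, 2.2]
ft_force: [-0.2, 0.5, -1.1]
finger_gap: 34.8
time: 9.25
tool_pos: [571.0, 233.2, 61.2]
tcp_rot: [180.0, 0.0, 2.2]
ft_force: [0.9, -0.4, -1.1]
finger_gap: 34.7
t 9.25 pos [571.  233.2  61.2] yaw 2.24 gap 34.7 F [ 0.9 -0.4 -1.1] tool shift [-0.3  1.2  4.2] turn 0.04
```

```bash

python3 -m pendant '[[0,0,0,1.5,0],[0,0,0,1.5,0],[0,0,0,0,0]]'
python3 -m pendant '[[0,0,0,1,0],[0,0,0,0,0]]'
python3 -m pendant '[[0,0,0,1,0],[0,0,0,0,0]]'
```

```text
time: 9.55
tool_pos: [571.1, 233.2, 58.3]
tcp_rot: [-180.0, 0.0, 2.2]
ft_force: [-0.3, 1.5, -1.1]
finger_gap: 35.0
time: 9.75
tool_pos: [571.2, 233.2, 58.1]
tcp_rot: [180.0, -0.0, 2.2]
ft_force: [-4.1, -1.5, 7.1]
finger_gap: 35.0
time: 9.95
tool_pos: [571.2, 233.2, 58.1]
tcp_rot: [180.0, -0.0, 2.2]
ft_force: [-8.2, -3.5, 12.9]
finger_gap: 35.0
```

Contact at TCP z of about 58. I back off 1 mm, release, retreat and look.

```bash

python3 -m pendant '[[0,0,0,-1.5,0],[0.5,0,0,0,0],[0.6,0,0,0,0],[0.8,0,0,0,0],[1,0,0,0,0],[1,0,0,0,0],[1,0,0,0,0]]'
python3 -m pendant '[[1,0,0,-10,0],[1,0,0,-30,0],[1,0,0,-40,0],[1,0,0,-40,0],[1,0,30,0,0],[1,0,40,0,0],[1,0,40,0,0],[1,0,40,0,0],[1,0,40,0,0],[1,0,40,0,0]]'
python3 go.py 460.5 -306.5 160 70.4
python3 - <<'E'
from h import *
im,d=optics.snapshot("top"); cv2.imwrite("pics/t2.png",im); X=cloud("top",d)
g=im.max(2); box=np.zeros(g.shape,bool); box[135:230,60:165]=1
_,lab,st,ce=cv2.connectedComponentsWithStats((box&(g<60)).astype(np.uint8))
i=1+st[1:,4].argmax(); m=lab==i; p=X[m]; p=p[p[:,2]>np.median(p[:,2])-4]
c,wh,a=cv2.minAreaRect(p[:,:2].astype(np.float32)); print(ce[i],st[i],c,wh,a,p.mean(0))
for u0,c0 in((0,0),):
  A=np.c_[p[:,:2],np.ones(len(p))];print("top plane",np.linalg.lstsq(A,p[:,2],rcond=None)[0])
E
```

```text
time: 10.65
tool_pos: [571.1, 233.1, 57.7]
tcp_rot: [180.0, 0.0, 2.2]
ft_force: [-1.0, -1.0, -0.1]
finger_gap: 85.4
time: 11.65
tool_pos: [580.1, 1.7, 178.9]
tcp_rot: [180.0, -0.1, 2.2]
ft_force: [-0.2, -0.2, 0.9]
finger_gap: 85.6
t 11.65 pos [580.1   1.7 178.9] yaw 2.24 gap 85.6 F [-0.2 -0.2  0.9] tool shift [-131.6  303.3   18.8] turn -68.16
[100.89245586 198.13322632] [  81  135   47   95 1869] (496.7068786621094, -24.6424560546875) (220.96327209472656, 101.88528442382812) 60.483638763427734 [525.29830773  50.74311105 586.36269448]
top plane [-1.76065422e-01 -2.36984808e+00  7.99103027e+02]
```

```bash

python3 -m pendant '[[1,0,0,0,-8.5],[1,0,0,0,-8.5],[1,0,0,0,-8.5],[1,0,0,0,-8.5],[1,0,0,0,-8.5],[1,0,0,0,-8.5],[1,0,0,0,-8.5],[1,0,0,0,-8.5],[1,0,0,0,-0.2]]'
python3 -m pendant '[[1,-30,-1,3,0],[1,-40,-1,3,0],[1,-40,-1,3,0],[1,-40,-1,3,0],[1,-40,-1,3,0],[1,-40,-1,3,0],[1,-40,-1,0,0],[1,-40,-1,0,0],[1,-20,-1,0,0],[1,0,0,0,0]]'
python3 go.py 460.5 -306.5 60 70.4
python3 - <<'E'
from h import *
im,d=optics.snapshot("top"); cv2.imwrite("pics/t3.png",im); X=cloud("top",d)
g=im.max(2); box=np.zeros(g.shape,bool); box[135:230,65:160]=1
_,lab,st,ce=cv2.connectedComponentsWithStats((box&(g<60)).astype(np.uint8))
i=1+st[1:,4].argmax(); m=lab==i; p=X[m]; p=p[p[:,2]>np.median(p[:,2])-4]
c,wh,a=cv2.minAreaRect(p[:,:2].astype(np.float32)); print(ce[i],st[i],c,wh,a,p.mean(0))
A=np.c_[p[:,:2],np.ones(len(p))];print("top plane",np.linalg.lstsq(A,p[:,2],rcond=None)[0])
E
```

```text
time: 12.6
tool_pos: [580.2, 3.5, 178.6]
tcp_rot: [180.0, -0.0, 70.6]
ft_force: [-0.6, 0.5, 1.5]
finger_gap: 85.6
time: 13.6
tool_pos: [460.0, -307.1, 160.4]
tcp_rot: [180.0, 0.1, 70.0]
ft_force: [-0.5, 0.3, 0.7]
finger_gap: 85.6
t 13.6 pos [ 460.  -307.1  160.4] yaw 69.98 gap 85.6 F [-0.5  0.3  0.7] tool shift [  0.9   0.2 100.4] turn -0.42
[108.07282416 191.63765542] [ 89 184  39  16 563] (544.91357421875, 63.60957336425781) (432.1806335449219, 48.65842056274414) 80.87062072753906 [571.11951634 229.67936584  77.54357821]
top plane [-2.13608753e+00 -1.36458505e+00  1.61092188e+03]
```

View pics/t3.png

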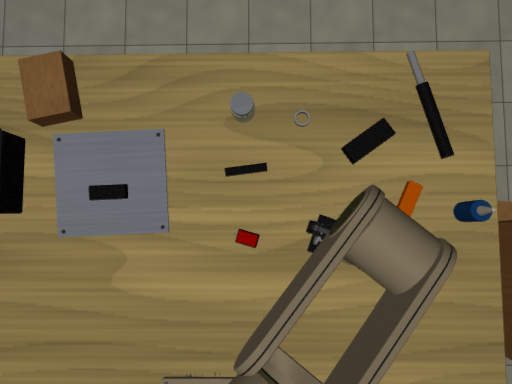

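The block lies square on the shelf at (108,192), slightly downhill of the middle. The jaws are over the hub. I measure the block again with outliers removed, then descend.

```bash
python3 - <<'E'
from h import *
im,d=optics.snapshot("top"); X=cloud("top",d)
k=np.array([8.79874988e-02,3.28682030e-03,-5.22865166e+00])
hg=X[...,2]-(X[...,:2]@k[:2]+k[2])
m=np.zeros(d.shape,bool); m[178:206,82:134]=1; m&=(im.max(2)<60)&(hg>16)&(hg<32)
p=X[m];c,wh,a=cv2.minAreaRect(p[:,:2].astype(np.float32));print(m.sum(),c,wh,a,p.mean(0),hg[m].mean(),hg[m].std())
E
python3 -m pendant '[[1,1,0,25,-0.4],[1,0,0,30,0],[1,0,0,30,0],[1,0,0,25,0],[1,0,0,20,0],[1,0,0,12,0],[1,0,0,5,0],[1,0,0,0,0]]'
python3 -m pendant '[[0.7,0,0,0,0],[0.6,0,0,0,0],[0.4,0,0,0,0],[0.2,0,0,0,0],[0,0,0,0,0],[0,0,0,0,0],[0,0,0,0,0],[0,0,0,0,0]]' 40; python3 go.py 615 236 160 92.2
```

```text
526 (571.8002319335938, 232.9912109375) (35.20182800292969, 89.20386505126953) 2.260354995727539 [571.64978787 231.67073416  69.84766789] 24.016824451200417 1.968910553292303
time: 14.5
tool_pos: [461.6, -303.0, 12.7]
tcp_rot: [-180.0, -0.0, 70.8]
ft_force: [-0.2, 1.1, 1.2]
finger_gap: 85.4
time: 15.3
tool_pos: [462.3, -304.6, 14.3]
tcp_rot: [179.9, 0.0, 70.8]
ft_force: [0.0, -0.0, 5.9]
finger_gap: 51.7
t 15.3 pos [ 462.3 -304.6   14.3] yaw 70.81 gap 51.7 F [ 0.  -0.   5.9] tool shift [ 560.6  -33.1 -146.3] turn -21.39
```

```bash

python3 -m pendant '[[0,0,0,-10,0],[0,0,0,-30,0],[0,0,0,-40,0],[0,0,0,-40,0],[0,0,0,-30,0],[0,0,0,0,-7.1],[0,0,0,0,-7.1],[0,0,0,0,-7.2],[0,0,0,0,0]]'
python3 go.py 627 234 160 92.2
python3 -m pendant '[[0,20,7,0,0],[0,38,13,0,0],[0,38,13,0,0],[0,38,13,0,0],[0,38,13,0,0],[0,38,13,0,0],[0,38,13,0,0],[0,38,13,0,0],[0,38,13,0,0],[0,38,13,0,0]]'
python3 -m pendant '[[0,38,13,0,0],[0,38,13,0,0],[0,38,13,0,0],[0,30,13,0,0],[0,20,9,0,0],[0,0,0,0,0],[0,0,0,0,0]]'
python3 go.py 627 234 90 92.2
```

```text
time: 16.2
tool_pos: [461.1, -303.4, 163.1]
tcp_rot: [-180.0, -0.0, 92.3]
ft_force: [-0.1, -0.4, -2.7]
finger_gap: 51.6
t 16.2 pos [ 461.1 -303.4  163.1] yaw 92.34 gap 51.6 F [-0.1 -0.4 -2.7] tool shift [530.2 187.7   3.2] turn 0.14
time: 17.2
tool_pos: [571.2, 64.6, 162.9]
tcp_rot: [-180.0, -0.0, 92.0]
ft_force: [0.5, -1.1, -2.1]
finger_gap: 51.6
time: 17.9
tool_pos: [625.3, 229.2, 162.4]
tcp_rot: [-179.9, 0.0, 92.1]
ft_force: [-0.6, -0.7, -2.1]
finger_gap: 51.8
t 17.9 pos [625.3 229.2 162.4] yaw 92.14 gap 51.8 F [-0.6 -0.7 -2.1] tool shift [ 4.8  1.9 72.4] turn -0.06
```

```bash

python3 -m pendant '[[0,5,3,20,0],[0,0,0,30,0],[0,0,0,25,0],[0,0,0,15,0],[0,0,0,4,0],[0,0,0,0,0],[0,0,0,0,0]]'
python3 -m pendant '[[0,0,0,1.5,0],[0,0,0,1.5,0],[0,0,0,0,0]]'
python3 - <<'E'
from h import *
im,d=optics.snapshot("side"); cv2.imwrite("pics/s4.png",cv2.resize(im[200:384,60:320],None,fx=3,fy=3))
E
```

```text
time: 18.6
tool_pos: [629.7, 234.3, 70.7]
tcp_rot: [179.9, -0.0, 92.2]
ft_force: [0.1, 0.5, -0.8]
finger_gap: 51.2
time: 18.9
tool_pos: [628.7, 234.4, 66.2]
tcp_rot: [180.0, -0.0, 92.2]
ft_force: [0.1, -0.2, -0.9]
finger_gap: 52.0
```

View pics/s4.png

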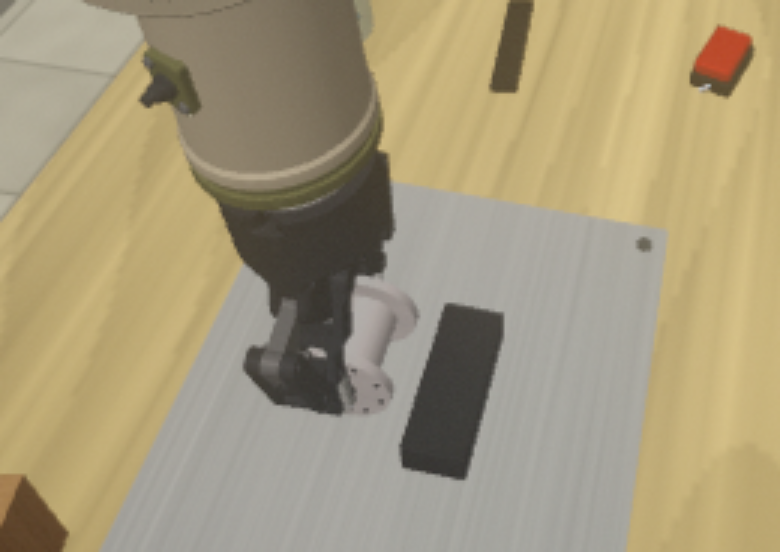

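The side crop shows the hub held, axle parallel to the block, uphill (left) of it with a small gap. The hub's near flange is at (365,390) and the block at (452,390). I lower it to contact.

```bash

python3 -m pendant '[[0,0,0,1.5,0],[0,0,0,1.5,0],[0,0,0,0,0]]'
python3 -m pendant '[[0,0,0,1,0],[0,0,0,0,0]]'
python3 -m pendant '[[0,0,0,1,0],[0,0,0,0,0]]'
```

```text
time: 19.25
tool_pos: [628.3, 234.2, 62.4]
tcp_rot: [-180.0, 0.0, 92.2]
ft_force: [-0.2, -0.8, -1.3]
finger_gap: 51.9
time: 19.45
tool_pos: [628.5, 234.2, 61.6]
tcp_rot: [-180.0, 0.0, 92.2]
ft_force: [-0.2, 0.1, -2.4]
finger_gap: 51.4
time: 19.65
tool_pos: [628.7, 234.3, 61.2]
tcp_rot: [180.0, -0.0, 92.2]
ft_force: [-0.9, -0.2, 2.3]
finger_gap: 51.7
```

Contact with the shelf. I slide downhill toward the block, following the slope.

```bash

python3 -m pendant '[[0,0,-2,0.2,0],[0,0,-2,0.2,0],[0,0,-2,0.2,0],[0,0,0,0,0]]'
python3 -m pendant '[[0,0,-1.5,0.1,0],[0,0,0,0,0]]'
python3 -m pendant '[[0,0,-1,0.1,0],[0,0,0,0,0]]'
python3 -m pendant '[[0,0,-1,0.1,0],[0,0,0,0,0]]'
```

```text
time: 20.05
tool_pos: [622.8, 234.1, 60.7]
tcp_rot: [179.9, -0.0, 92.2]
ft_force: [1.0, -1.0, 2.3]
finger_gap: 51.6
time: 20.25
tool_pos: [621.4, 234.0, 60.6]
tcp_rot: [179.9, -0.0, 92.2]
ft_force: [2.4, 0.3, 3.4]
finger_gap: 51.7
time: 20.45
tool_pos: [620.5, 234.0, 60.5]
tcp_rot: [179.9, -0.0, 92.2]
ft_force: [2.3, -0.4, 5.6]
finger_gap: 51.6
time: 20.65
tool_pos: [619.5, 233.9, 60.4]
tcp_rot: [179.9, -0.0, 92.2]
ft_force: [3.9, -0.2, 4.8]
finger_gap: 51.7
```

```bash

python3 -m pendant '[[0,0,-1,0.1,0],[0,0,0,0,0]]'
python3 -m pendant '[[0,0,-1,0.1,0],[0,0,0,0,0]]'
python3 - <<'E'
from h import *
im,d=optics.snapshot("side"); cv2.imwrite("pics/s5.png",cv2.resize(im[240:384,100:300],None,fx=4,fy=4))
E
```

```text
time: 20.85
tool_pos: [618.5, 233.9, 60.3]
tcp_rot: [179.9, -0.0, 92.2]
ft_force: [3.2, -0.0, 5.5]
finger_gap: 51.6
time: 21.05
tool_pos: [617.5, 233.9, 60.2]
tcp_rot: [179.9, -0.0, 92.2]
ft_force: [3.5, -0.1, 5.0]
finger_gap: 51.8
```

View pics/s5.png

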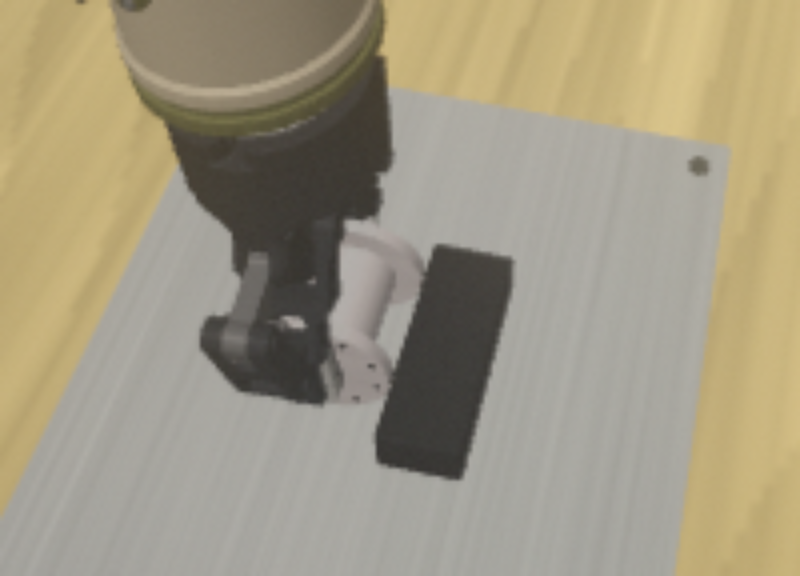

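The crop shows both flanges touching the block's uphill side, at about (395,370) and (425,270). I relieve the preload, hold briefly, release and retreat.

```bash

python3 -m pendant '[[0,0,0,-0.3,0],[0,0,0,0,0],[0,0,0,0,0]]'
python3 -m pendant '[[0.75,0,0,0,0],[0.8,0,0,0,0],[0.9,0,0,0,0],[1,0,0,0,0],[1,0,0,0,0],[1,0,0,0,0]]'
python3 -m pendant '[[1,0,0,-5,0],[1,0,0,-15,0],[1,0,0,-30,0],[1,0,0,-40,0],[1,0,0,-40,0],[1,-40,0,0,0],[1,-40,0,0,0],[1,-40,0,0,0],[1,-40,0,0,0],[1,-40,0,0,0]]'
python3 -m pendant '[[1,-40,0,0,0],[1,-40,0,0,0],[1,-40,0,0,0],[1,-40,0,0,0],[1,0,0,0,0]]'
cat > chk.py <<'E'
from h import *
im,d=optics.snapshot("top"); X=cloud("top",d); cv2.imwrite("pics/t6.png",cv2.resize(im[115:250,40:185],None,fx=4,fy=4))
k=np.array([8.79874988e-02,3.28682030e-03,-5.22865166e+00])
hg=X[...,2]-(X[...,:2]@k[:2]+k[2]); B=np.zeros(d.shape,bool); B[133:230,60:163]=1
def rep(m,n):
    p=X[m];c,wh,a=cv2.minAreaRect(p[:,:2].astype(np.float32));print(n,m.sum(),np.round(c,1),np.round(wh,1),round(a,1),"h",np.round(np.percentile(hg[m],[5,50,95]),1))
rep(B&(im.max(2)<60)&(hg>16)&(hg<32),"block"); rep(B&(im.max(2)>70)&(hg>32)&(hg<65),"hub>32"); rep(B&(im.max(2)>70)&(hg>48)&(hg<65),"hub rims")
s=r.sense();print(s["time"],s["tool_pos"])
E
python3 chk.py
```

```text
time: 21.4
tool_pos: [617.3, 233.9, 60.2]
tcp_rot: [180.0, -0.0, 92.2]
ft_force: [3.4, -0.8, 5.2]
finger_gap: 51.6
time: 22.0
tool_pos: [616.9, 233.8, 59.9]
tcp_rot: [-180.0, 0.0, 92.2]
ft_force: [0.8, 0.3, 0.2]
finger_gap: 85.6
time: 23.0
tool_pos: [625.1, 32.4, 192.0]
tcp_rot: [179.9, 0.0, 92.2]
ft_force: [0.4, 0.0, 0.6]
finger_gap: 85.2
time: 23.5
tool_pos: [631.1, -131.3, 191.7]
tcp_rot: [179.9, 0.1, 91.9]
ft_force: [-0.3, -0.2, 0.2]
finger_gap: 85.3
block 587 [598.1 233.7] [89.2 89.3] 1.7 h [20.  24.  27.4]
hub>32 327 [615.  232.8] [52.7 53.3] 3.2 h [35.5 44.7 56. ]
hub rims 99 [614.6 233.2] [38.7 53.3] 1.8 h [48.2 54.1 57.6]
23.55 [ 631.19034914 -128.68651262  191.55640739]
```

View pics/t6.png

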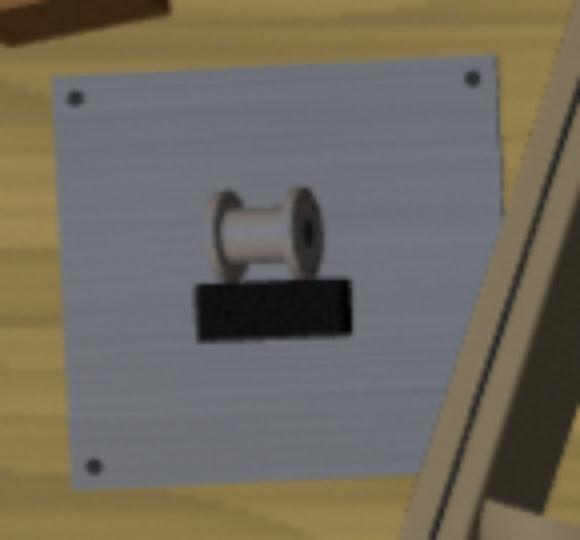

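The hub lies on its rims against the block's uphill long side (rims touch near (235,280) and (305,275), block at (273,310)). One stillness check, then I hand in.

```bash
python3 -m pendant '[[1,0,0,0,0],[1,0,0,0,0],[1,0,0,0,0],[1,0,0,0,0],[1,0,0,0,0],[1,0,0,0,0],[1,0,0,0,0],[1,0,0,0,0],[1,0,0,0,0],[1,0,0,0,0]]' >/dev/null
sed -i 's/B&(im.max(2)<60)&/B\&(X[...,0]<591)\&(im.max(2)<60)\&/' chk.py; python3 chk.py; python3 -c "from bench import hand_in; print(hand_in())"
```

```text
block 523 [572.4 232.6] [37.1 89.1] 0.2 h [20.7 24.  27.2]
hub>32 328 [614.5 233.1] [52.6 52.7] 2.5 h [35.1 44.6 56.3]
hub rims 97 [613. 233.] [37.9 52.7] 2.3 h [49.  54.2 57.5]
24.6 [ 631.07222763 -126.00433206  189.97975017]
the job is handed in; nothing more can be done
None
```

I set the smaller black rubber block flat and square across the slope, about 24 mm downhill of the middle of the shelf, and let go of it. I then laid the hub shell on its rims against the block's uphill long side and let go of that too. The job was handed in at 24.6 s; the hand-in reports no verdict.

- **Position:** the last top view shows both rims touching the block. I measured the block at (572, 233) mm and the hub at about (613–615, 233) mm, so the centres are roughly 45–49 mm apart against the 58 mm limit.
- **Squareness:** the hub's axle and the block's long side are both within about 2° of square across the slope.
- **At rest:** two checks about 1 s apart agreed within about 2 mm, which is camera noise. I made no finer check of the speeds. The arm was well clear and touching nothing.
- **Bad readings and regrip:** two early block measurements were spoiled, one by the arm in view and one by outliers. In the next-to-last check the block fit also picked up dark hub pixels. I repeated each with a filter, and the results were consistent. I also gripped the block a second time, 5 mm higher, because the first grip read about 6 N of upward force, which I took for the fingertips touching the bench. The second grip read about 5 N, so that reading may have had another cause.

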